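# Set the last push rivet in a computer's vent cover

## Robot

A 7-joint arm with a two-finger parallel gripper is mounted at the origin on the work surface. World frame = base frame: x ahead of the robot, y to its left, z up, the work surface at z = 0. Lengths are in m, angles in rad, forces in N, time in s.
With the tool pointing down it reaches from about 0.4 to 0.925 m from the base axis. Payload 5.6 kg.
Tool frame: the origin (TCP) lies at the centre of the arm's flange, where the gripper is bolted on; the fingertips stand 173 mm ahead of it and the grasp point (between the pads) lies 155 mm ahead of it; x points along the fingers, y is the direction in which the jaws open and shut, and the axes are right-handed (so a half turn about x gives the same grasp; the last joint's range is limited). The gripper opens to 85 mm and grips with 20 to 120 N. Pads are 22 mm wide; open, the fingers measure 114 mm over their backs; the gripper's body (76 mm by 85 mm) begins 54 mm behind the grasp point. The pads swing forward as they close: fully open they stand 13 mm farther back than shut.
Start: joints at [-1.202, 0.468, -0.012, 1.603, 0.006, 1.071, -0.056], TCP at [0.26, 0.596, 0.405] pointing down, gripper open.
Joint ranges: [-2.53, 2.53], [-0.31, 2.02], [-1.57, 1.55], [0.28, 2.44], [-1.29, 4.43], [0.15, 1.84], [-2.92, 2.92]. Speed limits (rad/s): [2.57, 2.57, 3.14, 3.14, 3.14, 3.14, 3.14].

## Interface

Orientations are given as a rotation vector (axis times angle).
In Python, from workcell import arm gives the robot as it stands.
- The arm moves only by the shell command python3 -m pendant 'ROWS' [OPENING] [FORCE]. ROWS is JSON, a list of rows, each an object with "dp": the shift along the tool's x, y, z in mm, a list of three; "spin": the turn about the tool's x in rad. A call has exactly 8 rows; each row shifts and turns the pose as measured when the row begins, along the tool's axes as they then stand; what a row does not reach is not made up. A row lasts 1/10 s, in which the tool goes at most 50 mm and 8.59 degrees, less where a joint would pass 70% of its speed; a pose out of reach is approached as far as the arm can. A call with a gripper value outside its range is refused whole. OPENING is the finger opening in mm, from 0 to 85.4, set as the call begins (- or left out, the last holds). The fingers move at their own pace and stop on an object; FORCE is the grip in N (left out, the last holds). Time passes only in rows, so rows that do not move let the fingers close, or fill a call up. It gives the time, the measured TCP pose, the force and the opening at its end, in the units of the state.
- arm.read_state(): the state, without advancing time (a new reading comes with each control period).
- arm.snapshot(name): name is "scene" or "top" or "wrist"; returns the picture (400x640x3 uint8, red, green, blue); there is no depth.
- arm.camera_params(name): a dict with "vfov" (degrees; the focal length in pixels is half the picture's height over the tangent of half this angle, whatever the lens; pixels are square), "cx", "cy" (the principal point, pixels), "world_from_camera" (4x4, takes a point from camera to world coordinates). Camera axes: x right, y up, looking along -z (the intrinsics and any distortion apply to the point x, -y, -z); pixel columns grow to the right and rows downward; lengths in m; the calibration is good to about 2 mm. The wrist camera is an equidistant fisheye: a pixel r from the principal point sees the ray r / f radians off the axis. A picture is of the moment at which its call begins: read the wrist's pose just before it. camera_params takes no time and is no camera call; for the wrist camera it gives the pose at the moment of the call.
- arm.close_job(): hands the job in, once; it reports no verdict.
Trained networks look in the newest picture that a camera, given by its name, has taken for a name from the list of things; names that differ only in an ending like _2 or _b are one class to them, and where a whole thing is asked for, a point or a joint stands for the part that bears it (a point fixed in the world has none). Each returns a list of dicts, best first, with "p" (0 to 1); they miss things now and then, are a little off and sometimes report something else, mostly with a low value. They report only what shows in the picture. A call takes as long as a camera call.
- arm.regions_of(query, camera): "mask" (400x640 bool, what is visible of it) and "at" ([column, row] in pixels, amid what is visible of it).
The state is a dict: "time": time; "joints": joint angles; "qd": joint speeds; "tau": joint torques, N m; "position": TCP position; "eef_rot": TCP orientation; "wrist_force": force on the tool from outside, world axes, zero at the start; "ft_torque": the same for the moment, N m; "gripper_width": finger opening in m.
Only numpy, scipy, OpenCV 4.12 (cv2) and the standard library are available. Lean on these libraries where they do the work, as an engineer would, in place of code of your own. Each camera call takes 0.05 s, during which the arm holds its last target.

## Task

Fasten the vent cover on the desktop computer: take the loose push rivet from its wooden stand and put it into the one empty hole of the cover until its flange lies flat on the cover with the pin still standing up, then push the centre pin down flush so that the rivet locks. Feel for the hole and press gently, since the thin plastic breaks under a hard push, and leave the other things on the desk alone.

Things in the scene. Friction and masses are not known exactly. Their poses are not given: they have to be found in the camera images.
- rivet: loose black plastic push rivet, standing upright in the stand at the start, 25 g. Origin: centre of the underside of its round flange (24 mm across, 4 mm thick); z up along its axis. Below the flange a round shank 12 mm across and 16 mm long, its last 3 mm tapering to 10 mm across; above the flange the grey centre pin
- pin (a joint): how far the rivet's grey centre pin is pushed in, m: 0 = fully up, 0.010 = flush, a hard stop; starts 0 to 2 mm in. It slides stiffly and stays where it is left: about 12 N moves it, so while holding the rivet by the pin push with less. Once it is more than 5 mm in, the rivet is spread and must not be inserted any more
- pin_top (a point): centre of the top face of the pin, moving with it. The pin is a cylinder 9 mm across, the part to grip the rivet by. At joint value 0 its top stands 10.5 mm above the flange's top (14.5 mm above the rivet's origin), flush 0.5 mm above the flange's top
- hole (a point): nominal place of the mouth of the empty hole in the cover's top face, z up, x and y along the computer's sides. The cover was laid on by hand: the true hole lies up to 5 mm from here along x and as much along y, at the same height. Upright round hole, 13.2 mm across, 18.5 mm deep. Pressing the rivet or the gripper on the computer or cover with over 30 N breaks the plastic
- computer: black desktop computer lying flat, fixed, 290 x 290 x 73 mm; a flat grey vent cover 150 x 130 x 20 mm on it makes 93 mm in the middle. Origin: centre of its underside, z up, 0 to 8 mm above the desk on levelling feet; the empty hole is at about (-50, 40, 93) mm from it; the cover's other three corner holes (100 mm off in x, 80 mm in y) carry set rivets 4 mm high
- stand: light wooden block 60 x 60 x 40 mm, fixed, origin at the centre of its underside; the rivet hangs by its flange in a 15 mm hole in the middle of its top
- mug: white mug, 76 mm across, 85 mm high, with a handle; origin at the centre of its underside; leave it alone
- stapler: black stapler lying along its x, 130 x 36 x 52 mm; origin at the centre of its underside; leave it alone
- tape: flat roll of clear tape, 90 mm across, 24 mm high; origin at the centre of its underside; leave it alone

How it is judged:
By the outcome, as a careful person would: the job done as asked, in the order asked, and still so for the second after the job is handed in, with the robot touching nothing.
It also fails if it takes over 72 s, if anything falls off the work surface, if the arm or the gripper's body presses on something with over 40 N, if the wrist force passes 120 N, or if a joint passes its speed limit or range.

## Working session

There is one attempt and no reset: what is moved stays moved. The work goes in short steps, Python scripts to look and compute and a shell command to move; the robot and the scene stay as the last step left them, time stands still between calls to the robot, and variables do not carry over. Pictures are saved under pics/ and viewed, and the job is handed in when it is done.

```bash
mkdir -p pics; ls; cat > h.py <<'E'
import numpy as np,cv2
from workcell import arm
def snap(n,f):
    im=arm.snapshot(n); cv2.imwrite('pics/'+f,im[:,:,::-1]); return im
E
python3 - <<'E'
from h import *
s=arm.read_state(); print(s['time'],s['position'],s['eef_rot'],s['wrist_force'],s['gripper_width'])
for n in['scene','top','wrist']:
    snap(n,n+'0.png'); p=arm.camera_params(n); print(n,p)
    for q in['rivet','hole','computer','stand','mug','stapler','tape']:
        try:
            r=arm.regions_of(q,n); print(q,[(round(d['p'],2),[int(v) for v in d['at']],int(d['mask'].sum())) for d in r[:3]])
        except Exception as e: print(q,e)
print(arm.read_state()['time'])
E
```

```text
pics
0.0 [0.26010433 0.59539627 0.40371233] [ 0.32165198  1.54680168 -0.3245154 ] [1.26913588 0.45410414 0.02839915] 0.08578744063090786
scene {'vfov': 50.5534632764007, 'cx': 319.5529499566682, 'cy': 200.4576143450897, 'world_from_camera': array([[-0.83285823, -0.43017089,  0.34828174,  0.83839566],
       [ 0.55334053, -0.66157351,  0.50609757,  0.44475161],
       [ 0.01270553,  0.61422592,  0.78902794,  0.7946239 ],
       [ 0.        ,  0.        ,  0.        ,  1.        ]])}
rivet []
hole [(0.66, [275, 226], 18270)]
computer [(0.67, [279, 225], 18016), (0.44, [220, 136], 1071)]
stand [(0.97, [447, 293], 1071)]
mug [(0.79, [279, 122], 1195)]
stapler [(0.72, [218, 138], 1082)]
tape [(0.81, [395, 365], 828)]
top {'vfov': 43.7677333633138, 'cx': 325.77624820622225, 'cy': 207.4990849539352, 'world_from_camera': array([[ 0.01354474,  0.99664411, -0.08072834,  0.40946813],
       [-0.99987571,  0.01415158,  0.00694956,  0.00133332],
       [ 0.00806867,  0.08062418,  0.99671191,  1.30923213],
       [ 0.        ,  0.        ,  0.        ,  1.        ]])}
rivet [(0.61, [205, 247], 65)
[... 153 characters left out ...]
1, 158], 500), (0.61, [457, 175], 852)]
tape [(0.69, [180, 161], 482)]
wrist {'vfov': 65.70646984690485, 'cx': 318.70104526825793, 'cy': 199.03426049923792, 'world_from_camera': array([[ 4.01797624e-01, -8.71859556e-01, -2.80034968e-01,
         1.88198585e-01],
       [ 9.15728173e-01,  3.82294035e-01,  1.23665614e-01,
         6.27555003e-01],
       [-7.63349772e-04, -3.06124460e-01,  9.51991193e-01,
         3.75258224e-01],
       [ 0.00000000e+00,  0.00000000e+00,  0.00000000e+00,
         1.00000000e+00]])}
rivet []
hole [(0.56, [157, 394], 145)]
computer [(0.62, [40, 380], 798), (0.47, [152, 395], 117)]
stand []
mug [(0.67, [41, 376], 887)]
stapler [(0.61, [59, 391], 84)]
tape []
1.2
```

View pics/top0.png

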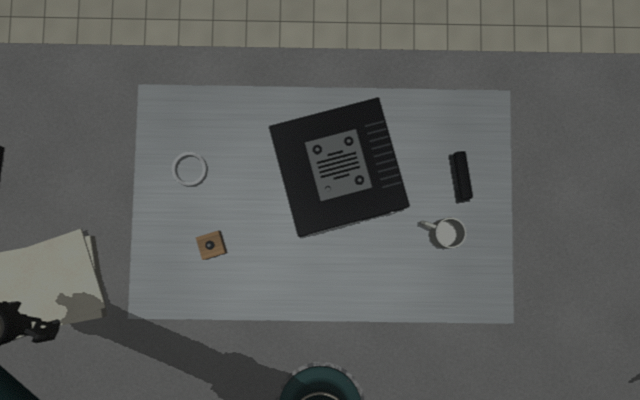

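View pics/scene0.png

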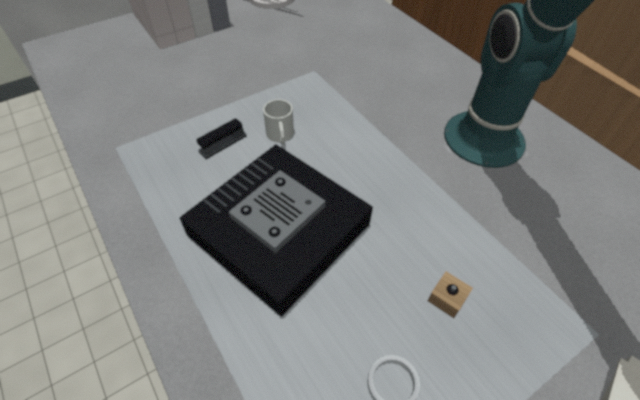

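View pics/wrist0.png

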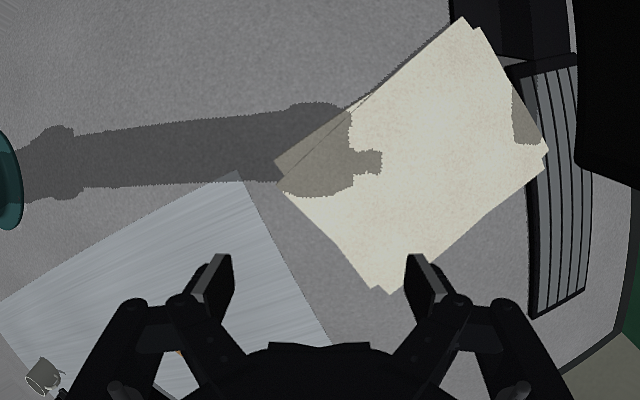

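Top view: the stand with the rivet is near (209,244) and the empty hole near (326,187). In the scene view they are near (453,289) and (308,202). I'll zoom in and triangulate.

```bash
python3 - <<'E'
from h import *
a=cv2.imread('pics/top0.png');b=cv2.imread('pics/scene0.png')
def z(im,c,r,w): 
    return cv2.resize(im[r-w:r+w,c-w:c+w],(390,390),interpolation=cv2.INTER_CUBIC)
o=np.vstack([np.hstack([z(a,209,244,20),z(a,338,165,40)]),np.hstack([z(b,453,289,20),z(b,278,210,50)])])
cv2.imwrite('pics/z0.png',cv2.resize(o,(600,600)))
E
```

```text
(no output)
```

View pics/z0.png

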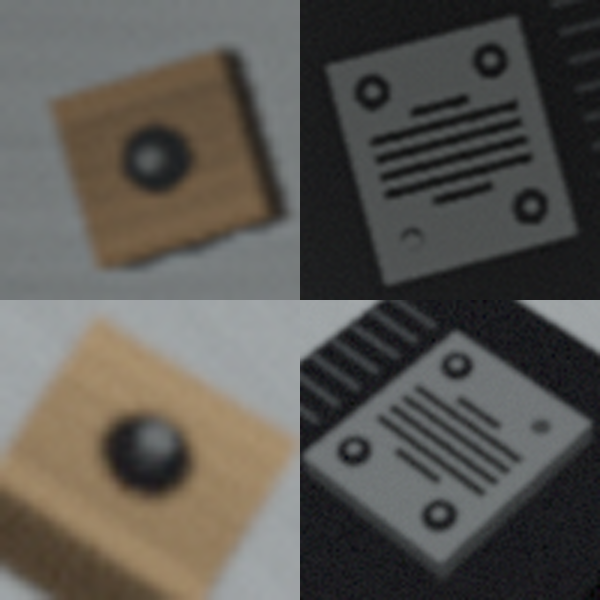

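```bash
cat >> h.py <<'E'
def ray(n,uv,P=None):
    p=P or arm.camera_params(n); f=200/np.tan(np.radians(p['vfov']/2)); T=p['world_from_camera']
    x=(uv[0]-p['cx']); y=(uv[1]-p['cy'])
    if n=='wrist':
        r=np.hypot(x,y); th=r/f; d=np.array([x/r*np.sin(th),-y/r*np.sin(th),-np.cos(th)]) if r>0 else np.array([0,0,-1.])
    else: d=np.array([x/f,-y/f,-1])
    d=T[:3,:3]@d; return T[:3,3],d/np.linalg.norm(d)
def atz(n,uv,z,P=None):
    o,d=ray(n,uv,P); return o+d*(z-o[2])/d[2]
def tri(rs):
    A=0;b=0
    for o,d in rs:
        M=np.eye(3)-np.outer(d,d);A=A+M;b=b+M@o
    x=np.linalg.solve(A,b); return x,[np.linalg.norm((np.eye(3)-np.outer(d,d))@(x-o)) for o,d in rs]
E
python3 - <<'E'
from h import *
from scipy.spatial.transform import Rotation as R
for nm,t,s,z in[('pin',(209,244.9),(453.4,287.3),.054),('fl',(209.7,245.1),(452.6,289.4),.044),('hole',(327.9,188.5),(308.4,202.5),.097)]:
    print(nm,tri([ray('top',t),ray('scene',s)]),atz('top',t,z),atz('scene',s,z))
st=arm.read_state();print(R.from_rotvec(st['eef_rot']).as_matrix().round(3))
T=arm.camera_params('wrist')['world_from_camera'];M=R.from_rotvec(st['eef_rot']).as_matrix()
print(M.T@(T[:3,3]-st['position']), (M.T@T[:3,:3]).round(3))
E
```

```text
pin (array([0.41252258, 0.28504791, 0.05260777]), [np.float64(0.0005190581897758025), np.float64(0.0005190581897758602)]) [0.41282854 0.28430722 0.054     ] [0.41296025 0.2857337  0.054     ]
fl (array([0.41197984, 0.28539798, 0.0436668 ]), [np.float64(0.0006632967713126497), np.float64(0.000663296771312561)]) [0.41237508 0.28477823 0.044     ] [0.41170737 0.28596329 0.044     ]
hole (array([ 0.55370229, -0.0111443 ,  0.09749925]), [np.float64(0.0008524485255905976), np.float64(0.0008524485255905343)]) [ 0.55442695 -0.01168973  0.097     ] [ 0.55287748 -0.01087627  0.097     ]
[[ 0.     0.4    0.916]
 [ 0.     0.916 -0.4  ]
 [-1.     0.     0.   ]]
[ 0.0294535   0.00041166 -0.0787567 ] [[ 0.001  0.306 -0.952]
 [ 1.     0.001  0.001]
 [ 0.002 -0.952 -0.306]]
```

```bash
python3 -m pendant '[{"dp":[10,-28,33],"spin":0},{"dp":[10,-28,33],"spin":0},{"dp":[10,-28,33],"spin":0},{"dp":[10,-28,33],"spin":0},{"dp":[10,-28,33],"spin":0},{"dp":[10,-28,33],"spin":0},{"dp":[10,-28,33],"spin":0},{"dp":[10,-28,33],"spin":0}]' 30 40
cat > w.py <<'E'
from h import *
import sys
from scipy.spatial.transform import Rotation as R
st=arm.read_state();M=R.from_rotvec(st['eef_rot']).as_matrix();p=np.array(st['position'])
print('t',round(st['time'],2),'p',p.round(4),'x',M[:,0].round(3),'F',np.round(st['wrist_force'],1),'w',round(st['gripper_width'],4))
t=np.array([float(v) for v in sys.argv[1:4]])
print('delta tool mm',(M.T@(t-p)*1000).round(1))
E
python3 w.py .412 .285 .2185
```

```text
time: 2.0
position: [0.4144, 0.2819, 0.3225]
eef_rot: [0.32, 1.548, -0.303]
wrist_force: [1.1, -0.3, -0.6]
gripper_width: 0.0301
t 2.0 p [0.4144 0.2819 0.3225] x [ 0.002  0.01  -1.   ] F [ 1.1 -0.3 -0.6] w 0.0301
delta tool mm [104.    0.9  -3.3]
```

```bash
python3 - <<'E'
from h import *
import pickle
P=arm.camera_params('wrist'); im=snap('wrist','w1.png'); pickle.dump(P,open('P1.pkl','wb'))
for q in['rivet','stand','pin_top']:
    print(q,[(round(d['p'],2),[int(v) for v in d['at']],int(d['mask'].sum())) for d in arm.regions_of(q,'wrist')[:3]])
c=im[150:300,220:420]; cv2.imwrite('pics/w1z.png',cv2.resize(c,(800,600),interpolation=cv2.INTER_CUBIC)[:,:,::-1])
E
python3 w.py .412 .285 .2185
```

```text
rivet [(0.68, [317, 196], 655)]
stand [(0.9, [315, 177], 4741)]
pin_top [(0.66, [321, 194], 118), (0.5, [21, 336], 1942)]
t 2.2 p [0.4144 0.2825 0.3226] x [ 0.002  0.01  -1.   ] F [-0.7  0.8  0.3] w 0.0302
delta tool mm [104.1   0.3  -3. ]
```

View pics/w1z.png

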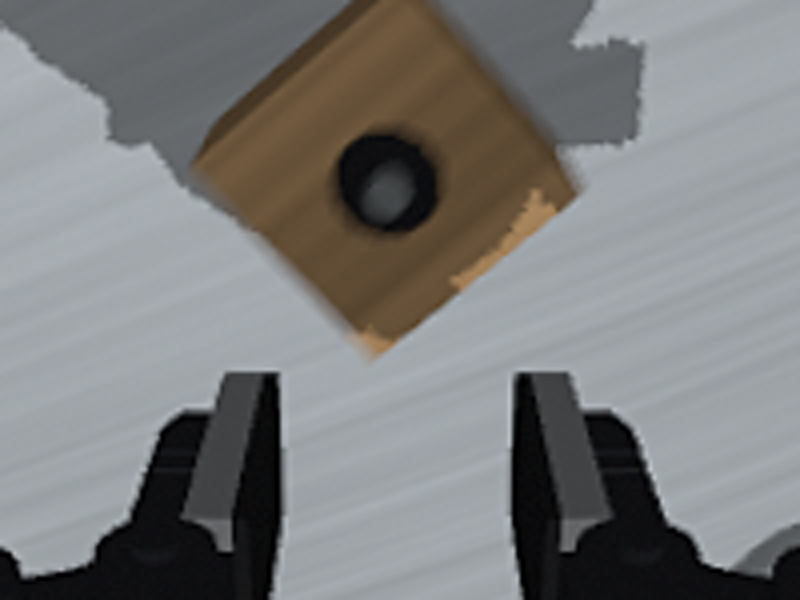

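The wrist view shows the flange centred at about (316.8,195.8) and the pin top at about (317.2,198.2), with the two pads symmetric below.

```bash
python3 - <<'E'
from h import *
import pickle
P=pickle.load(open('P1.pkl','rb'))
print(atz('wrist',(316.75,195.75),.044,P),atz('wrist',(317.2,198.2),.0535,P))
E
python3 w.py .412 .285 .2185
```

```text
[0.41307206 0.28391128 0.044     ] [0.41242422 0.28454575 0.0535    ]
t 2.2 p [0.4144 0.2825 0.3226] x [ 0.002  0.01  -1.   ] F [-0.7  0.8  0.3] w 0.0302
delta tool mm [104.1   0.3  -3. ]
```

```bash
python3 w.py .4123 .283 .2195; python3 -m pendant '[{"dp":[20,0,-2],"spin":0},{"dp":[20,0,0],"spin":0},{"dp":[20,0,0],"spin":0},{"dp":[12,0,0],"spin":0},{"dp":[8,0,0],"spin":0},{"dp":[4,0,0],"spin":0},{"dp":[2,0,0],"spin":0},{"dp":[0,0,0],"spin":0}]'
python3 w.py .4123 .283 .2195
python3 - <<'E'
from h import *
snap('wrist','w2.png')
E
```

```text
t 2.2 p [0.4144 0.2825 0.3226] x [ 0.002  0.01  -1.   ] F [-0.7  0.8  0.3] w 0.0302
delta tool mm [103.1  -1.4  -1.9]
time: 3.0
position: [0.4109, 0.2943, 0.2372]
eef_rot: [0.32, 1.546, -0.287]
wrist_force: [-0.6, 0.1, 0.5]
gripper_width: 0.0298
t 3.0 p [0.4109 0.2943 0.2372] x [ 0.007  0.02  -1.   ] F [-0.6  0.1  0.5] w 0.0298
delta tool mm [ 17.5 -10.3   5.6]
```

View pics/w2.png

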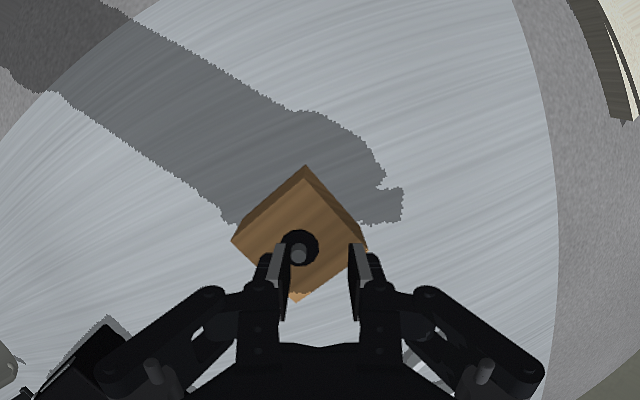

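```bash
python3 w.py .4114 .2813 .2372; python3 -m pendant '[{"dp":[0,-4,2],"spin":0},{"dp":[0,-4,2],"spin":0},{"dp":[0,-4,1],"spin":0},{"dp":[0,-1,0],"spin":0},{"dp":[0,0,0],"spin":0},{"dp":[0,0,0],"spin":0},{"dp":[0,0,0],"spin":0},{"dp":[0,0,0],"spin":0}]'
python3 w.py .4114 .2813 .2195
python3 - <<'E'
from h import *
snap('wrist','w3.png')
E
```

```text
t 3.05 p [0.411  0.2943 0.2374] x [ 0.007  0.02  -1.   ] F [ 0.6 -0.2 -0.3] w 0.03
delta tool mm [ -0.1 -11.9   5.3]
time: 3.85
position: [0.4115, 0.2787, 0.2389]
eef_rot: [0.323, 1.543, -0.286]
wrist_force: [-0.3, 0.3, -0.7]
gripper_width: 0.03
t 3.85 p [0.4115 0.2787 0.2389] x [ 0.01   0.022 -1.   ] F [-0.3  0.3 -0.7] w 0.03
delta tool mm [19.4  1.9 -1.1]
```

View pics/w3.png

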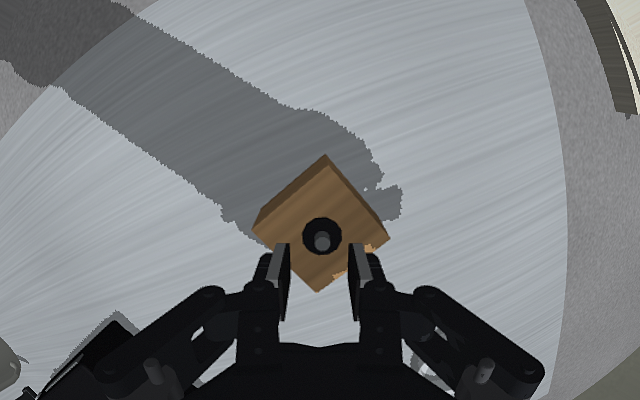

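```bash
python3 -m pendant '[{"dp":[2,0,0],"spin":0},{"dp":[2,0,0],"spin":0},{"dp":[2,0,0],"spin":0},{"dp":[2,0,0],"spin":0},{"dp":[0,0,0],"spin":0},{"dp":[0,0,0],"spin":0},{"dp":[0,0,0],"spin":0},{"dp":[0,0,0],"spin":0}]'
python3 w.py .411 .281 .2195
```

```text
time: 4.7
position: [0.4114, 0.2792, 0.2298]
eef_rot: [0.322, 1.544, -0.286]
wrist_force: [-0.1, 0.1, -0.3]
gripper_width: 0.0304
t 4.7 p [0.4114 0.2792 0.2298] x [ 0.01   0.021 -1.   ] F [-0.1  0.1 -0.3] w 0.0304
delta tool mm [10.3  1.3 -1.1]
```

```bash
python3 -m pendant '[{"dp":[2,0.8,-0.4],"spin":0},{"dp":[2,0.8,-0.4],"spin":0},{"dp":[2,0,0],"spin":0},{"dp":[2,0,0],"spin":0},{"dp":[1,0,0],"spin":0},{"dp":[0,0,0],"spin":0},{"dp":[0,0,0],"spin":0},{"dp":[0,0,0],"spin":0}]'
python3 w.py .411 .281 .2195
python3 - <<'E'
from h import *
im=snap('wrist','w4.png')
c=im[180:330,220:420]; cv2.imwrite('pics/w4z.png',cv2.resize(c,(800,600),interpolation=cv2.INTER_CUBIC)[:,:,::-1])
E
```

```text
time: 5.5
position: [0.4114, 0.2814, 0.22]
eef_rot: [0.322, 1.544, -0.286]
wrist_force: [0.0, -0.4, -0.1]
gripper_width: 0.0299
t 5.5 p [0.4114 0.2814 0.22  ] x [ 0.01   0.022 -1.   ] F [ 0.  -0.4 -0.1] w 0.0299
delta tool mm [ 0.5 -0.5 -0.2]
```

View pics/w4z.png

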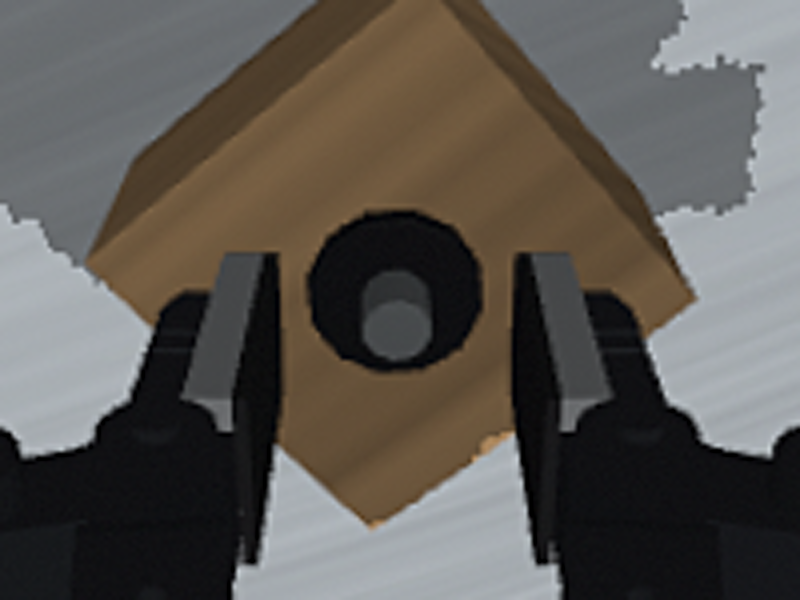

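```bash
python3 -m pendant '[{"dp":[0,0,0],"spin":0},{"dp":[0,0,0],"spin":0},{"dp":[0,0,0],"spin":0},{"dp":[0,0,0],"spin":0},{"dp":[0,0,0],"spin":0},{"dp":[0,0,0],"spin":0},{"dp":[0,0,0],"spin":0},{"dp":[0,0,0],"spin":0}]' 2 60
python3 w.py .411 .281 .2195
python3 - <<'E'
from h import *
im=snap('wrist','w5.png')
c=im[180:330,220:420]; cv2.imwrite('pics/w5z.png',cv2.resize(c,(800,600),interpolation=cv2.INTER_CUBIC)[:,:,::-1])
E
```

```text
time: 6.35
position: [0.4114, 0.2814, 0.2203]
eef_rot: [0.323, 1.544, -0.286]
wrist_force: [-0.0, -0.4, 0.0]
gripper_width: 0.0047
t 6.35 p [0.4114 0.2814 0.2203] x [ 0.01   0.022 -1.   ] F [-0.  -0.4  0. ] w 0.0047
delta tool mm [ 0.8 -0.5 -0.3]
```

View pics/w5z.png

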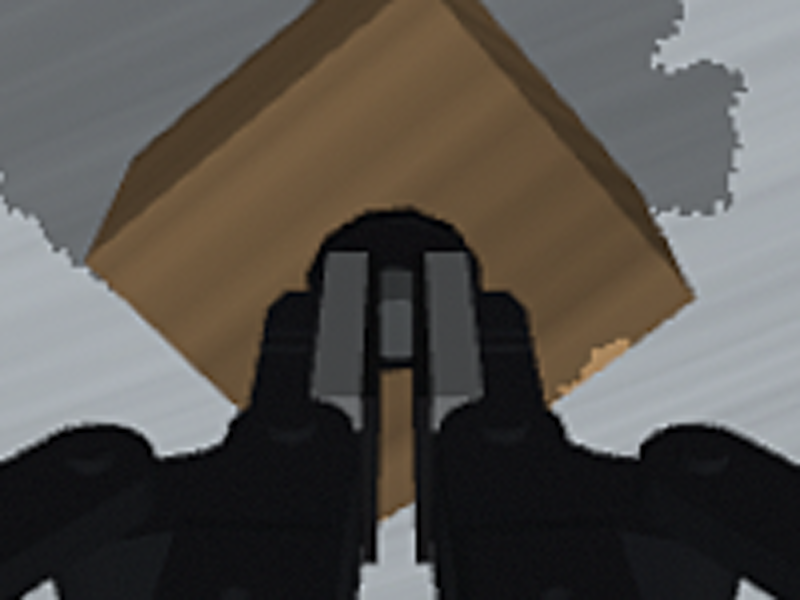

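```bash
python3 -m pendant '[{"dp":[-1,0,0],"spin":0},{"dp":[-2,0,0],"spin":0},{"dp":[-2,0,0],"spin":0},{"dp":[-2,0,0],"spin":0},{"dp":[-2,0,0],"spin":0},{"dp":[0,0,0],"spin":0},{"dp":[0,0,0],"spin":0},{"dp":[0,0,0],"spin":0}]'
python3 w.py .411 .281 .2195
python3 - <<'E'
from h import *
im=snap('wrist','w6.png')
c=im[180:330,220:420]; cv2.imwrite('pics/w6z.png',cv2.resize(c,(800,600),interpolation=cv2.INTER_CUBIC)[:,:,::-1])
im=snap('scene','s6.png')
c=im[220:340,380:540]; cv2.imwrite('pics/s6z.png',cv2.resize(c,(800,600),interpolation=cv2.INTER_CUBIC)[:,:,::-1])
E
```

```text
time: 7.2
position: [0.4114, 0.2812, 0.2303]
eef_rot: [0.323, 1.543, -0.286]
wrist_force: [-0.1, -0.7, -0.2]
gripper_width: 0.0041
t 7.2 p [0.4114 0.2812 0.2303] x [ 0.01   0.022 -1.   ] F [-0.1 -0.7 -0.2] w 0.0041
delta tool mm [10.8 -0.6 -0.3]
```

View pics/w6z.png

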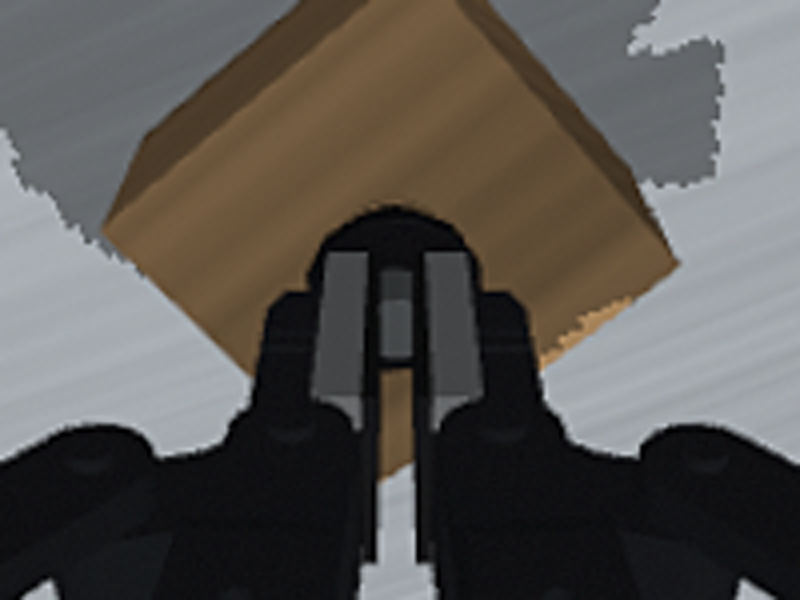

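View pics/s6z.png

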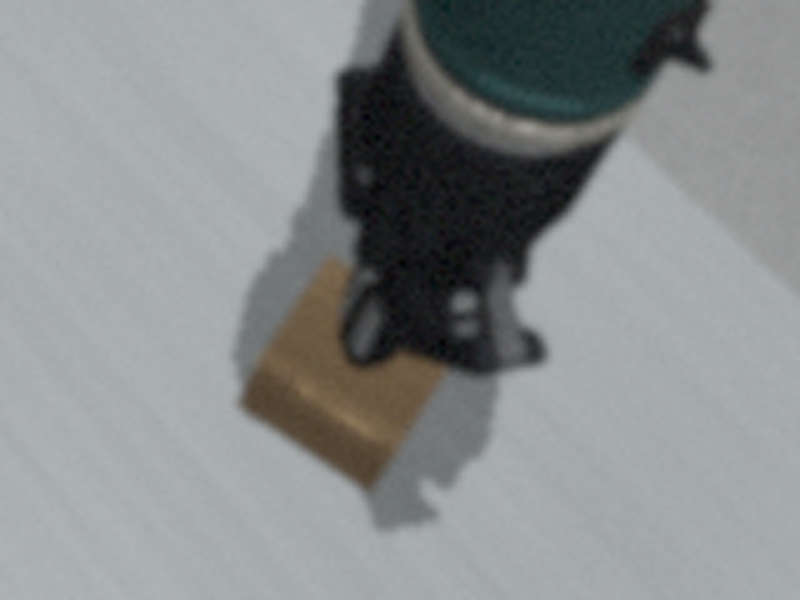

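```bash
python3 -m pendant '[{"dp":[-5,0,0],"spin":0},{"dp":[-10,0,0],"spin":0},{"dp":[-15,0,0],"spin":0},{"dp":[-20,0,0],"spin":0},{"dp":[-20,0,0],"spin":0},{"dp":[-20,0,0],"spin":0},{"dp":[-10,0,0],"spin":0},{"dp":[-5,0,0],"spin":0}]'
python3 w.py .553 -.011 .33
```

```text
time: 8.1
position: [0.4098, 0.2784, 0.3424]
eef_rot: [0.323, 1.543, -0.286]
wrist_force: [0.8, -0.7, -0.7]
gripper_width: 0.0037
t 8.1 p [0.4098 0.2784 0.3424] x [ 0.01   0.022 -1.   ] F [ 0.8 -0.7 -0.7] w 0.0037
delta tool mm [   7.5 -213.8  242.1]
```

```bash
python3 -m pendant '[{"dp":[0,-15,17],"spin":0},{"dp":[0,-25,28],"spin":0},{"dp":[0,-28,32],"spin":0},{"dp":[0,-28,32],"spin":0},{"dp":[0,-28,32],"spin":0},{"dp":[0,-28,32],"spin":0},{"dp":[0,-20,22],"spin":0},{"dp":[0,-10,12],"spin":0}]'
python3 w.py .553 -.011 .33
python3 - <<'E'
from h import *
im=snap('wrist','w7.png')
E
```

```text
time: 8.9
position: [0.5357, 0.0264, 0.3365]
eef_rot: [0.316, 1.548, -0.278]
wrist_force: [-0.9, 0.1, -1.1]
gripper_width: 0.0041
t 8.9 p [0.5357 0.0264 0.3365] x [ 0.007  0.023 -1.   ] F [-0.9  0.1 -1.1] w 0.0041
delta tool mm [  5.8 -28.5  29.9]
```

View pics/w7.png

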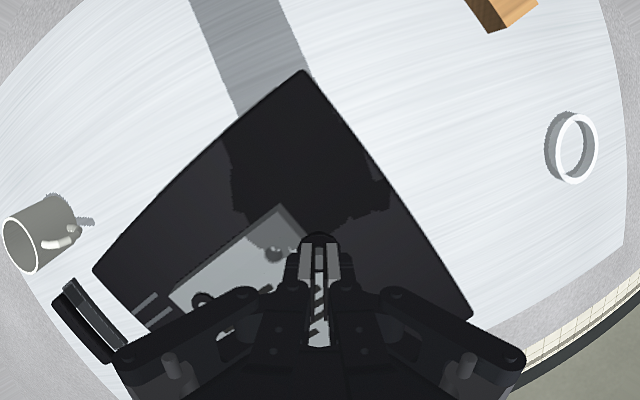

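```bash
python3 - <<'E'
import cv2,numpy as np
im=cv2.imread('pics/w7.png');c=im[195:315,170:330]
c=np.clip(c.astype(float)*1.5,0,255).astype(np.uint8)
cv2.imwrite('pics/w7z.png',cv2.resize(c,(800,600),interpolation=cv2.INTER_CUBIC))
E
```

```text
(no output)
```

View pics/w7z.png

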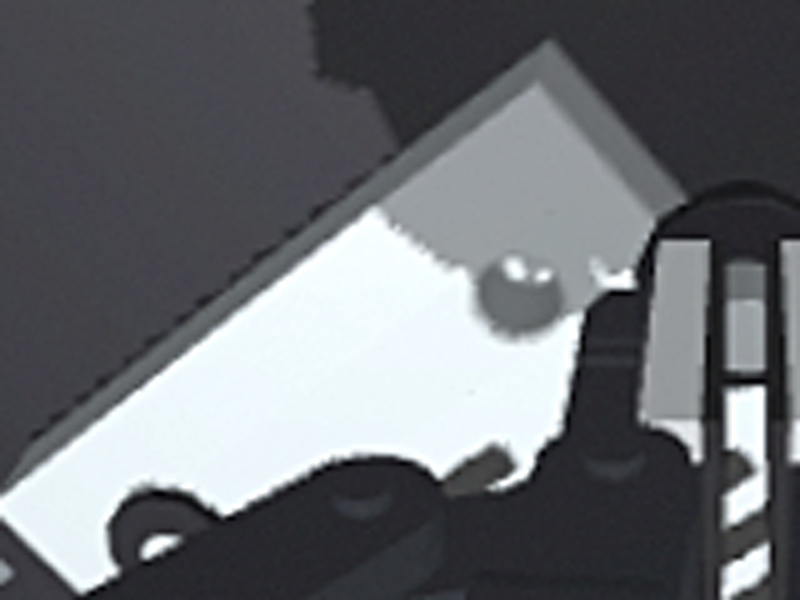

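The hole shows at about (274,254) in the wrist picture, and the held rivet's flange and pin sit symmetric between the pads.

```bash
python3 - <<'E'
from h import *
from scipy.spatial.transform import Rotation as R
st=arm.read_state();M=R.from_rotvec(st['eef_rot']).as_matrix();p=np.array(st['position']);print(p,st['time'])
for z in(.093,.097,.101): 
    print(z,atz('wrist',(274,254.2),z))
# rivet in tool frame from w4-like pixels (same now); height below TCP
for uv,h in[((318.75,252.75),.220-.044),((319.25,262.5),.220-.0535)]:
    q=atz('wrist',uv,p[2]-h); print('rivet rel world',q-p,'tool',M.T@(q-p)*1000)
E
```

```text
[0.53645196 0.02436635 0.33652911] 8.95
0.093 [ 0.5581128  -0.01578517  0.093     ]
0.097 [ 0.55635044 -0.01446849  0.097     ]
0.101 [ 0.55458809 -0.01315181  0.101     ]
rivet rel world [ 9.05475291e-05  4.61850583e-03 -1.76000000e-01] tool [176.05352155   0.21824913  -1.56483559]
rivet rel world [ 0.00067187  0.00442578 -0.1665    ] tool [166.5567328    0.47687393  -0.95721937]
```

```bash
python3 w.py .5645 .007 .307;  python3 -m pendant '[{"dp":[5,0,5],"spin":0},{"dp":[5,-1,7],"spin":0},{"dp":[5,-1,7],"spin":0},{"dp":[5,-1,6],"spin":0},{"dp":[4,0,4],"spin":0},{"dp":[3,0,2],"spin":0},{"dp":[1,0,0],"spin":0},{"dp":[0,0,0],"spin":0}]'
python3 w.py .5645 .007 .305
cat > look.py <<'E'
from h import *
import sys,pickle
f=sys.argv[1]; st=arm.read_state(); P=arm.camera_params('wrist'); im=snap('wrist',f+'.png'); pickle.dump((P,st),open(f+'.pkl','wb'))
c0,c1,r0,r1=[int(v) for v in sys.argv[2:6]] if len(sys.argv)>5 else (210,370,195,315)
c=np.clip(im[r0:r1,c0:c1].astype(float)*1.4,0,255).astype(np.uint8)
cv2.imwrite('pics/'+f+'z.png',cv2.resize(c,(800,600),interpolation=cv2.INTER_CUBIC)[:,:,::-1])
E
python3 look.py w8
```

```text
t 8.95 p [0.5365 0.0244 0.3365] x [ 0.008  0.022 -1.   ] F [ 1.7 -2.1  0.1] w 0.0041
delta tool mm [29.4 -6.4 32.5]
time: 9.75
position: [0.5655, 0.0132, 0.3036]
eef_rot: [0.314, 1.552, -0.277]
wrist_force: [-0.0, 0.5, -0.8]
gripper_width: 0.0043
t 9.75 p [0.5655 0.0132 0.3036] x [ 0.003  0.023 -1.   ] F [-0.   0.5 -0.8] w 0.0043
delta tool mm [-1.6 -6.1  1.3]
```

View pics/w8z.png

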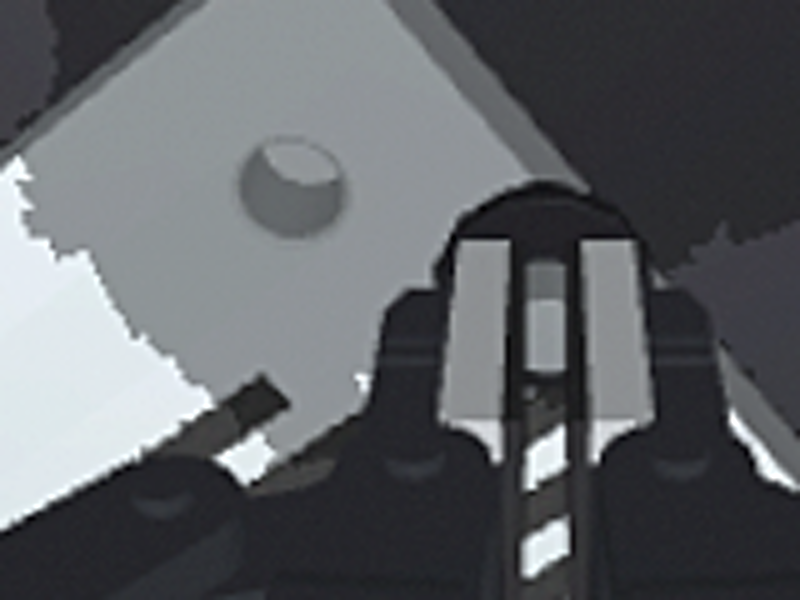

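The hole mouth is clear at about (268.5,232.4). I'll measure it in the same camera frame as the rivet.

```bash
python3 - <<'E'
from h import *
import pickle
from scipy.spatial.transform import Rotation as R
P,st=pickle.load(open('w8.pkl','rb'));p=np.array(st['position']);M=R.from_rotvec(st['eef_rot']).as_matrix()
print(p,arm.read_state()['position'])
uv=(268.5,232.4)
for z in(.093,.097,.101): print(z,atz('wrist',uv,z,P))
# mouth width -> height: 109 px/5
for z in(.093,.097,.101):
    a=atz('wrist',(210+238/5,232.4),z,P);b=atz('wrist',(210+347/5,232.4),z,P);print('diam',np.linalg.norm(a-b))
print(tri([ray('wrist',uv,P),ray('top',(327.9,188.5)),ray('scene',(308.4,202.5))]))
for zz in (.176,):
    q=atz('wrist',(318.75,252.75),p[2]-zz,P)
    h=atz('wrist',uv,.0975,P); print('need world',h-q,'tool',M.T@(h-q)*1000)
E
```

```text
[0.56550536 0.01323075 0.30356215] [0.56548397 0.01325153 0.30369475]
0.093 [ 0.5559749 -0.0124095  0.093    ]
0.097 [ 0.55457667 -0.0111825   0.097     ]
0.101 [ 0.55317845 -0.00995551  0.101     ]
diam 0.01421757411243263
diam 0.013904305889348796
diam 0.01359103766626497
(array([ 0.55391229, -0.01095441,  0.097975  ]), [np.float64(0.00032073941195339295), np.float64(0.0008251215670169437), np.float64(0.0009426153823050552)])
need world [-0.01025389 -0.02910274 -0.03006215] tool [ 29.3544832  -31.50249493   1.32339595]
```

```bash
python3 -m pendant '[{"dp":[0,-3,0],"spin":0},{"dp":[0,-5,0],"spin":0},{"dp":[0,-5,0],"spin":0},{"dp":[0,-5,0.5],"spin":0},{"dp":[0,-5,0.5],"spin":0},{"dp":[0,-4,0],"spin":0},{"dp":[0,-2,0],"spin":0},{"dp":[0,0,0],"spin":0}]'
python3 w.py .555 -.0155 .2785
python3 look.py w9
```

```text
time: 10.6
position: [0.5545, -0.0173, 0.3041]
eef_rot: [0.315, 1.55, -0.278]
wrist_force: [-0.7, 0.7, -0.3]
gripper_width: 0.0044
t 10.6 p [ 0.5545 -0.0173  0.3041] x [ 0.005  0.023 -1.   ] F [-0.7  0.7 -0.3] w 0.0044
delta tool mm [25.7  1.3 -0.1]
```

View pics/w9z.png

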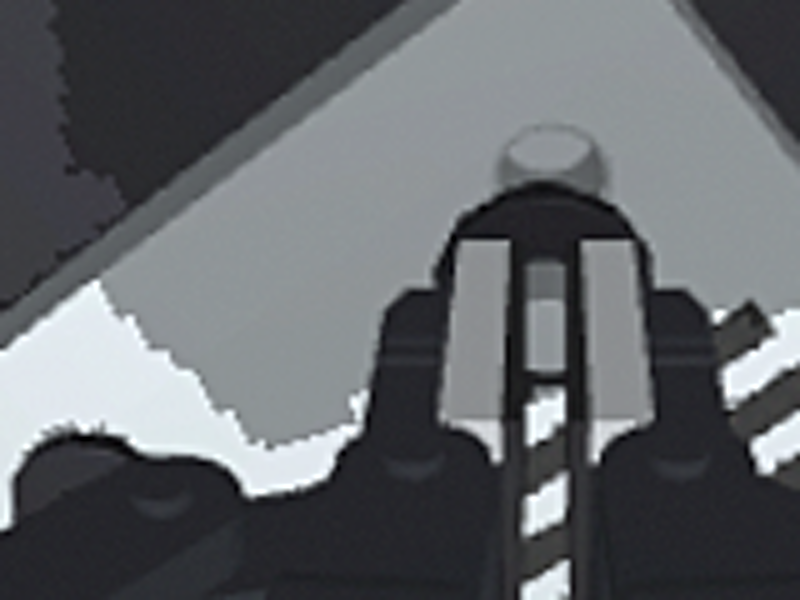

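```bash
python3 - <<'E'
from h import *
import pickle
from scipy.spatial.transform import Rotation as R
P,st=pickle.load(open('w9.pkl','rb'));p=np.array(st['position']);M=R.from_rotvec(st['eef_rot']).as_matrix()
for z in (.097,.098,.099):
    h=atz('wrist',(320.8,230.2),z,P); q=atz('wrist',(318.9,252.75),p[2]-.176,P); print(h,M.T@(h-q)*1000)
    q=atz('wrist',(319,262.5),p[2]-.1665,P); print(M.T@(h-q)*1000)
E
```

```text
[ 0.55500329 -0.01074622  0.097     ] [31.16633632  1.17881625  0.45979504]
[40.67007234  1.12634591 -0.14453258]
[ 0.55459079 -0.01061382  0.098     ] [3.01676060e+01 1.17299827e+00 2.36806665e-02]
[39.67134202  1.12052793 -0.58064695]
[ 0.55417828 -0.01048141  0.099     ] [29.16887567  1.1671803  -0.4124337 ]
[38.6726117   1.11470995 -1.01676132]
```

```bash
python3 -m pendant '[{"dp":[0,1,-0.2],"spin":0},{"dp":[0,0.8,0],"spin":0},{"dp":[0,0,0],"spin":0},{"dp":[1,0,0],"spin":0},{"dp":[2,0,0],"spin":0},{"dp":[2,0,0],"spin":0},{"dp":[0,0,0],"spin":0},{"dp":[0,0,0],"spin":0}]'
python3 w.py .5545 -.0150 .2783
python3 look.py w10
```

```text
time: 11.45
position: [0.5553, -0.0139, 0.2985]
eef_rot: [0.313, 1.55, -0.276]
wrist_force: [0.2, 0.7, -0.0]
gripper_width: 0.0039
t 11.45 p [ 0.5553 -0.0139  0.2985] x [ 0.005  0.023 -1.   ] F [ 0.2  0.7 -0. ] w 0.0039
delta tool mm [20.1 -1.8 -0.2]
```

View pics/w10z.png

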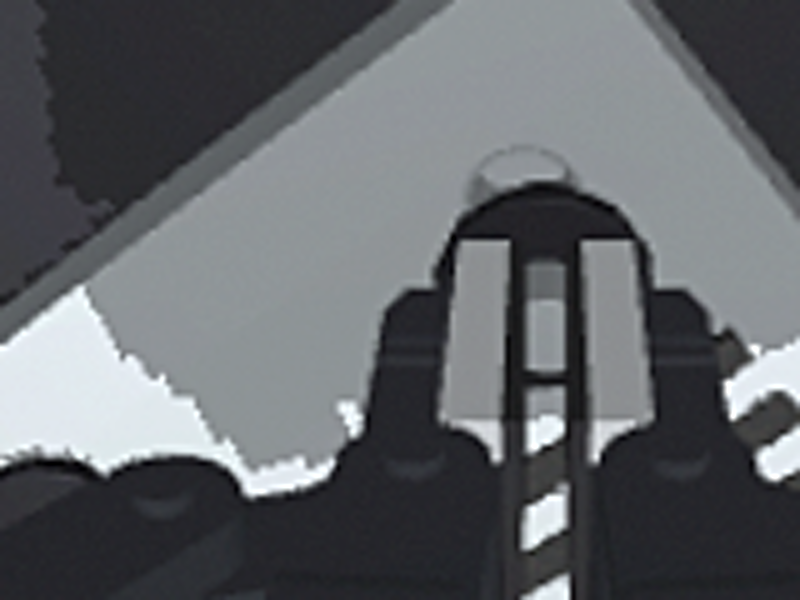

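```bash
cat > need.py <<'E'
from h import *
import pickle,sys
from scipy.spatial.transform import Rotation as R
P,st=pickle.load(open(sys.argv[1]+'.pkl','rb'));p=np.array(st['position']);M=R.from_rotvec(st['eef_rot']).as_matrix()
uv=(float(sys.argv[2])/5+210,float(sys.argv[3])/5+195)
for z in (.097,.0985):
    h=atz('wrist',uv,z,P); q=atz('wrist',(319,252.75),p[2]-.176,P); d=h-q;d[2]=0; print(h,'lateral tool',(M.T@d*1000).round(2))
print('shank bottom z',p[2]-.1963)
E
python3 need.py w10 524.5 201
```

```text
[ 0.55513222 -0.01104361  0.097     ] lateral tool [-0.05 -1.9   1.16]
[ 0.55449841 -0.01080747  0.0985    ] lateral tool [-0.05 -1.91  0.49]
shank bottom z 0.10215834840181579
```

```bash
python3 -m pendant '[{"dp":[0,-0.6,0.3],"spin":0},{"dp":[0,-0.6,0.2],"spin":0},{"dp":[0,0,0],"spin":0},{"dp":[0,0,0],"spin":0},{"dp":[0,0,0],"spin":0},{"dp":[0,0,0],"spin":0},{"dp":[0,0,0],"spin":0},{"dp":[0,0,0],"spin":0}]'
python3 w.py .5545 -.0150 .2783
python3 look.py w11
```

```text
time: 12.3
position: [0.5553, -0.0155, 0.2987]
eef_rot: [0.314, 1.55, -0.276]
wrist_force: [0.1, 0.6, -0.1]
gripper_width: 0.0044
t 12.3 p [ 0.5553 -0.0155  0.2987] x [ 0.005  0.023 -1.   ] F [ 0.1  0.6 -0.1] w 0.0044
delta tool mm [20.4 -0.3 -0.9]
```

View pics/w11z.png

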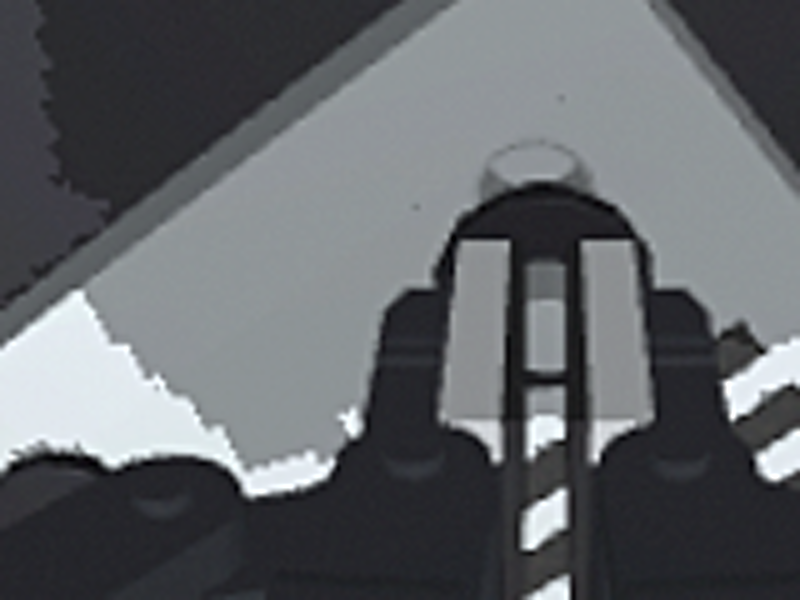

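```bash
python3 need.py w11 536.5 194.5
```

```text
[ 0.55513311 -0.0109596   0.097     ] lateral tool [-0.01 -0.43  0.4 ]
[ 0.55450082 -0.01073787  0.0985    ] lateral tool [-0.01 -0.45 -0.27]
shank bottom z 0.10235232482632248
```

```bash
python3 -m pendant '[{"dp":[0,-0.3,0],"spin":0},{"dp":[1,0,0],"spin":0},{"dp":[1,0,0],"spin":0},{"dp":[1,0,0],"spin":0},{"dp":[1,-0.1,0],"spin":0},{"dp":[1,0,0],"spin":0},{"dp":[0.5,0,0],"spin":0},{"dp":[0,0,0],"spin":0}]'
python3 w.py .5550 -.0158 .2783
python3 look.py w12
```

```text
time: 13.15
position: [0.5552, -0.0157, 0.2925]
eef_rot: [0.314, 1.55, -0.276]
wrist_force: [-0.7, 0.1, -0.5]
gripper_width: 0.0042
t 13.15 p [ 0.5552 -0.0157  0.2925] x [ 0.005  0.023 -1.   ] F [-0.7  0.1 -0.5] w 0.0042
delta tool mm [14.2 -0.5 -0. ]
```

View pics/w12z.png

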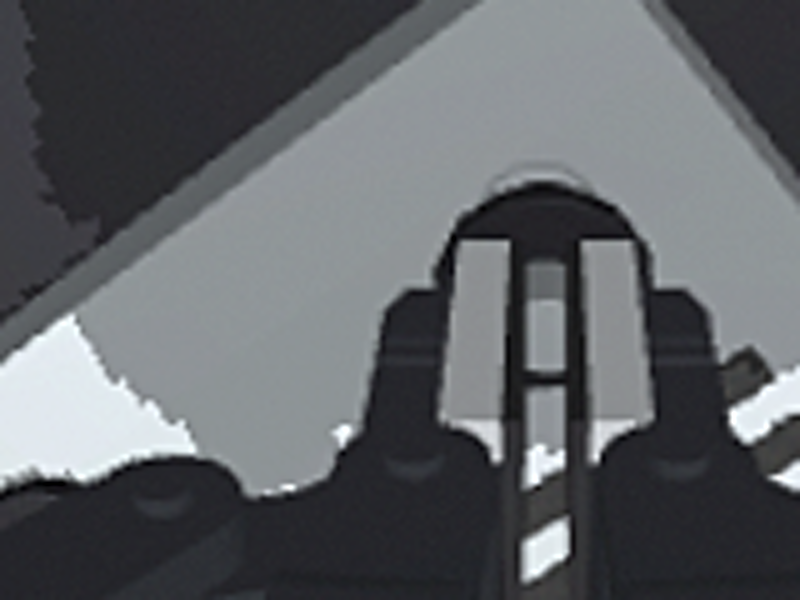

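```bash
python3 need.py w12 538 218; python3 -m pendant '[{"dp":[0.7,-0.3,0],"spin":0},{"dp":[0.7,0,0],"spin":0},{"dp":[0.7,0,0],"spin":0},{"dp":[0.7,0,0],"spin":0},{"dp":[0,0,0],"spin":0},{"dp":[0,0,0],"spin":0},{"dp":[0,0,0],"spin":0},{"dp":[0,0,0],"spin":0}]'
python3 w.py .5550 -.0158 .2783
```

```text
[ 0.55516095 -0.01124388  0.097     ] lateral tool [-0.01 -0.37  0.69]
[ 0.55450315 -0.01101349  0.0985    ] lateral tool [-0.01 -0.4  -0.01]
shank bottom z 0.0961646925567036
time: 14.0
position: [0.5551, -0.0159, 0.2896]
eef_rot: [0.314, 1.55, -0.276]
wrist_force: [0.2, 0.0, -0.1]
gripper_width: 0.004
t 14.0 p [ 0.5551 -0.0159  0.2896] x [ 0.005  0.023 -1.   ] F [ 0.2  0.  -0.1] w 0.004
delta tool mm [11.3 -0.2 -0.1]
```

```bash
python3 -m pendant '[{"dp":[0.8,-0.1,0],"spin":0},{"dp":[0.8,0,0],"spin":0},{"dp":[0.8,0,0],"spin":0},{"dp":[0.8,0,0],"spin":0},{"dp":[0.8,0,0],"spin":0},{"dp":[0,0,0],"spin":0},{"dp":[0,0,0],"spin":0},{"dp":[0,0,0],"spin":0}]'
python3 w.py .5550 -.0158 .2783; python3 look.py w13
```

```text
time: 14.8
position: [0.5551, -0.0159, 0.2852]
eef_rot: [0.314, 1.55, -0.276]
wrist_force: [-0.9, 0.9, 0.1]
gripper_width: 0.004
t 14.8 p [ 0.5551 -0.0159  0.2852] x [ 0.005  0.023 -1.   ] F [-0.9  0.9  0.1] w 0.004
delta tool mm [ 6.9 -0.1 -0.1]
```

View pics/w13z.png

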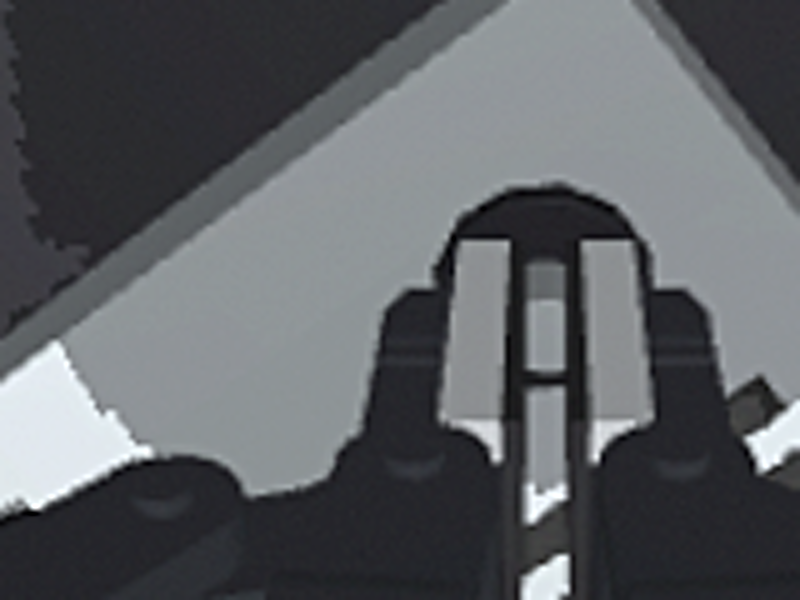

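```bash
python3 -m pendant '[{"dp":[0.8,0,0],"spin":0},{"dp":[0.8,0,0],"spin":0},{"dp":[0.8,0,0],"spin":0},{"dp":[0.8,0,0],"spin":0},{"dp":[0.5,0,0],"spin":0},{"dp":[0,0,0],"spin":0},{"dp":[0,0,0],"spin":0},{"dp":[0,0,0],"spin":0}]'
python3 w.py .5550 -.0158 .2783; python3 look.py w14
```

```text
time: 15.65
position: [0.5551, -0.0158, 0.2811]
eef_rot: [0.314, 1.55, -0.276]
wrist_force: [-0.1, -0.0, 0.1]
gripper_width: 0.0042
t 15.65 p [ 0.5551 -0.0158  0.2811] x [ 0.005  0.023 -1.   ] F [-0.1 -0.   0.1] w 0.0042
delta tool mm [ 2.8 -0.1 -0.1]
```

View pics/w14z.png

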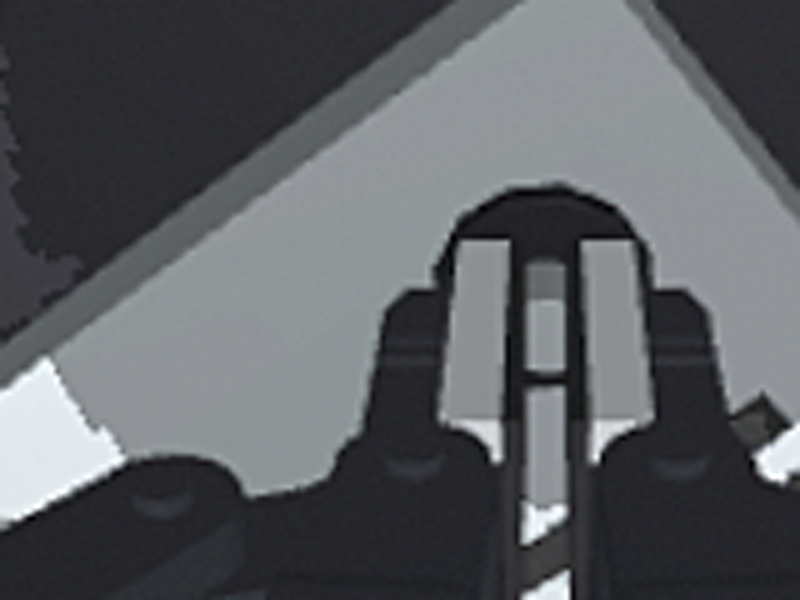

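Free so far. I'll go down slowly until it makes contact.

```bash
python3 -m pendant '[{"dp":[0.6,0,0],"spin":0},{"dp":[0.5,0,0],"spin":0},{"dp":[0.4,0,0],"spin":0},{"dp":[0.3,0,0],"spin":0},{"dp":[0,0,0],"spin":0},{"dp":[0,0,0],"spin":0},{"dp":[0,0,0],"spin":0},{"dp":[0,0,0],"spin":0}]'
python3 w.py .5550 -.0158 .2783
```

```text
time: 16.5
position: [0.5552, -0.0158, 0.2792]
eef_rot: [0.313, 1.55, -0.276]
wrist_force: [-0.0, 0.7, -0.4]
gripper_width: 0.0039
t 16.5 p [ 0.5552 -0.0158  0.2792] x [ 0.005  0.023 -1.   ] F [-0.   0.7 -0.4] w 0.0039
delta tool mm [ 0.9 -0.1 -0.1]
```

```bash
python3 -m pendant '[{"dp":[0.4,0,0],"spin":0},{"dp":[0.4,0,0],"spin":0},{"dp":[0.4,0,0],"spin":0},{"dp":[0,0,0],"spin":0},{"dp":[0,0,0],"spin":0},{"dp":[0,0,0],"spin":0},{"dp":[0,0,0],"spin":0},{"dp":[0,0,0],"spin":0}]'
python3 w.py .5550 -.0158 .2783
```

```text
time: 17.3
position: [0.5551, -0.0157, 0.2788]
eef_rot: [0.314, 1.55, -0.275]
wrist_force: [-0.5, -0.3, 2.3]
gripper_width: 0.0041
t 17.3 p [ 0.5551 -0.0157  0.2788] x [ 0.005  0.024 -1.   ] F [-0.5 -0.3  2.3] w 0.0041
delta tool mm [ 0.5 -0.1 -0. ]
```

```bash
python3 -m pendant '[{"dp":[0.4,0,0],"spin":0},{"dp":[0.4,0,0],"spin":0},{"dp":[0.4,0,0],"spin":0},{"dp":[0.4,0,0],"spin":0},{"dp":[0.4,0,0],"spin":0},{"dp":[0.4,0,0],"spin":0},{"dp":[0.4,0,0],"spin":0},{"dp":[0.4,0,0],"spin":0}]'
python3 w.py .5550 -.0158 .2783; python3 look.py w15;python3 - <<'E'
from h import *
im=snap('scene','s15.png');c=im[160:250,250:370];cv2.imwrite('pics/s15z.png',cv2.resize(c,(800,600),interpolation=cv2.INTER_CUBIC)[:,:,::-1])
E
```

```text
time: 18.1
position: [0.555, -0.0158, 0.2781]
eef_rot: [0.315, 1.551, -0.275]
wrist_force: [-2.5, -0.1, 6.5]
gripper_width: 0.0038
t 18.1 p [ 0.555  -0.0158  0.2781] x [ 0.004  0.025 -1.   ] F [-2.5 -0.1  6.5] w 0.0038
delta tool mm [-0.2 -0.   0. ]
```

View pics/w15z.png

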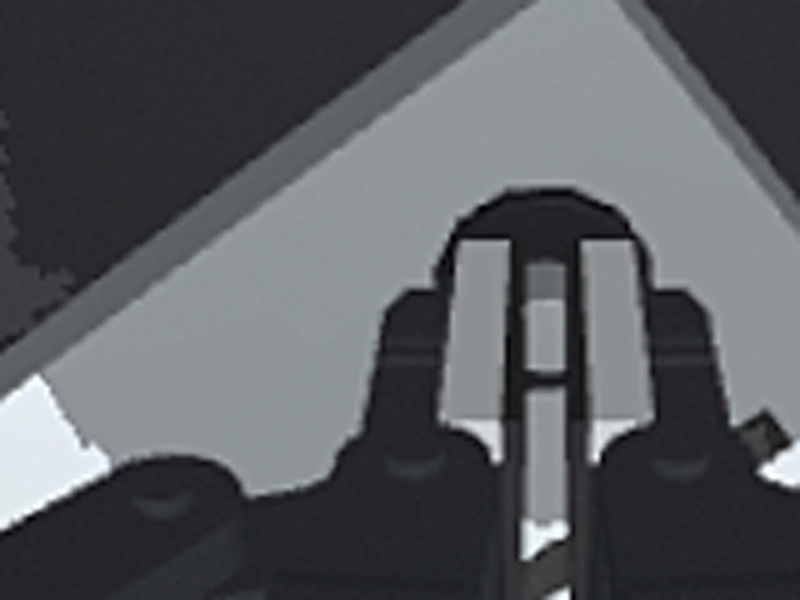

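View pics/s15z.png

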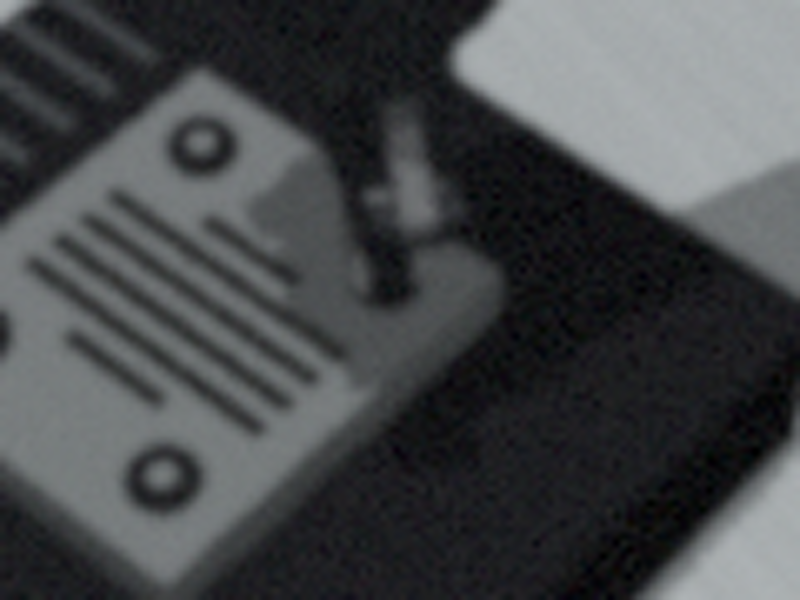

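```bash
python3 -m pendant '[{"dp":[0,0,0],"spin":0},{"dp":[0,0,0],"spin":0},{"dp":[0,0,0],"spin":0},{"dp":[-1,0,0],"spin":0},{"dp":[-3,0,0],"spin":0},{"dp":[-4,0,0],"spin":0},{"dp":[-4,0,0],"spin":0},{"dp":[-2,0,0],"spin":0}]' 30
python3 w.py .5550 -.0158 .2783; python3 look.py w16
```

```text
time: 19.0
position: [0.5551, -0.0162, 0.2922]
eef_rot: [0.314, 1.55, -0.275]
wrist_force: [-0.1, 0.1, -0.8]
gripper_width: 0.0301
t 19.0 p [ 0.5551 -0.0162  0.2922] x [ 0.005  0.024 -1.   ] F [-0.1  0.1 -0.8] w 0.0301
delta tool mm [13.9 -0.  -0.2]
```

View pics/w16z.png

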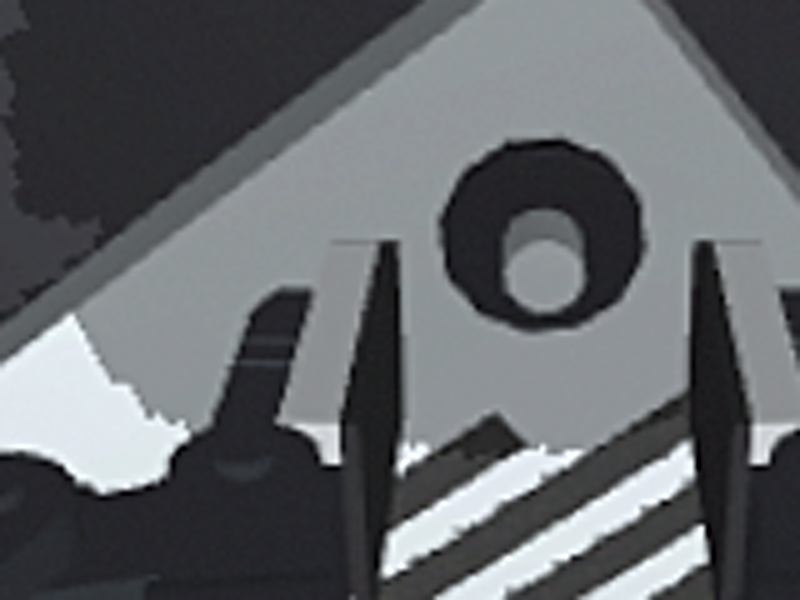

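```bash
python3 -m pendant '[{"dp":[0,0,0],"spin":0},{"dp":[0,0,0],"spin":0},{"dp":[0,0,0],"spin":0},{"dp":[0,0,0],"spin":0},{"dp":[0,0,0],"spin":0},{"dp":[0,0,0],"spin":0},{"dp":[0,0,0],"spin":0},{"dp":[0,0,0],"spin":0}]' 0 60
python3 w.py .5550 -.0158 .285; python3 look.py w17
```

```text
time: 19.85
position: [0.5551, -0.0162, 0.2923]
eef_rot: [0.314, 1.55, -0.275]
wrist_force: [-0.4, 0.6, 0.2]
gripper_width: -0.0001
t 19.85 p [ 0.5551 -0.0162  0.2923] x [ 0.005  0.024 -1.   ] F [-0.4  0.6  0.2] w -0.0001
delta tool mm [ 7.3  0.2 -0.2]
```

View pics/w17z.png

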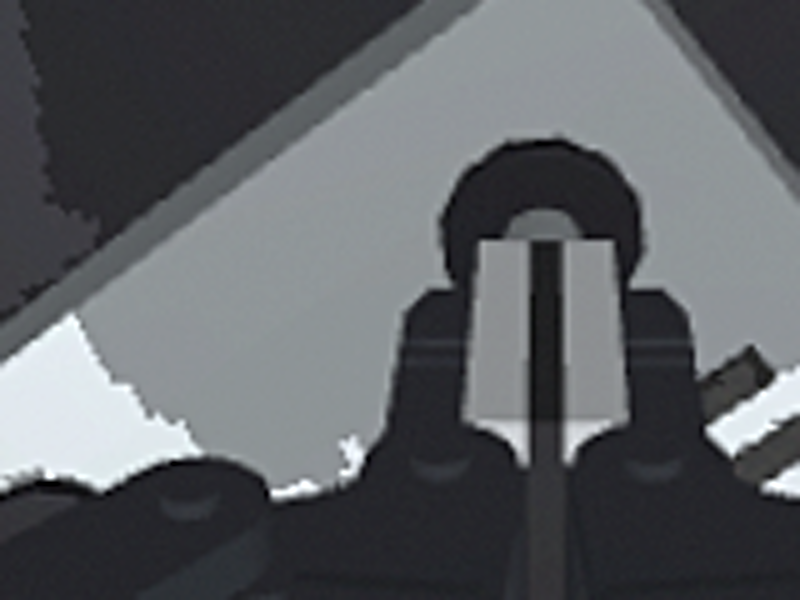

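```bash
python3 -m pendant '[{"dp":[1,0,0],"spin":0},{"dp":[1,0,0],"spin":0},{"dp":[1,0,0],"spin":0},{"dp":[1,0,0],"spin":0},{"dp":[0.7,0,0],"spin":0},{"dp":[0.5,0,0],"spin":0},{"dp":[0.5,0,0],"spin":0},{"dp":[0.5,0,0],"spin":0}]'
python3 w.py .5550 -.0158 .276
```

```text
time: 20.7
position: [0.5551, -0.016, 0.2855]
eef_rot: [0.314, 1.55, -0.275]
wrist_force: [0.5, -0.2, 0.6]
gripper_width: -0.0
t 20.7 p [ 0.5551 -0.016   0.2855] x [ 0.005  0.024 -1.   ] F [ 0.5 -0.2  0.6] w -0.0
delta tool mm [ 9.5 -0.1 -0.1]
```

```bash
python3 -m pendant '[{"dp":[0.6,0,0],"spin":0},{"dp":[0.6,0,0],"spin":0},{"dp":[0.6,0,0],"spin":0},{"dp":[0.6,0,0],"spin":0},{"dp":[0.6,0,0],"spin":0},{"dp":[0.6,0,0],"spin":0},{"dp":[0.6,0,0],"spin":0},{"dp":[0.6,0,0],"spin":0}]'
python3 w.py .5550 -.0158 .276
```

```text
time: 21.5
position: [0.555, -0.0159, 0.2841]
eef_rot: [0.315, 1.551, -0.274]
wrist_force: [-2.4, -0.1, 6.8]
gripper_width: -0.0002
t 21.5 p [ 0.555  -0.0159  0.2841] x [ 0.004  0.026 -1.   ] F [-2.4 -0.1  6.8] w -0.0002
delta tool mm [ 8.1 -0.1  0. ]
```

```bash
python3 -m pendant '[{"dp":[1,0,0],"spin":0},{"dp":[1.2,0,0],"spin":0},{"dp":[1.2,0,0],"spin":0},{"dp":[1.2,0,0],"spin":0},{"dp":[1.2,0,0],"spin":0},{"dp":[1.2,0,0],"spin":0},{"dp":[1.2,0,0],"spin":0},{"dp":[1.2,0,0],"spin":0}]'
python3 w.py .5550 -.0158 .276
```

```text
time: 22.3
position: [0.5548, -0.0161, 0.2833]
eef_rot: [0.318, 1.552, -0.272]
wrist_force: [-3.7, 0.5, 10.6]
gripper_width: -0.0003
t 22.3 p [ 0.5548 -0.0161  0.2833] x [ 0.004  0.029 -1.   ] F [-3.7  0.5 10.6] w -0.0003
delta tool mm [7.3 0.2 0.1]
```

```bash
python3 -m pendant '[{"dp":[1.5,0,0],"spin":0},{"dp":[1.7,0,0],"spin":0},{"dp":[1.7,0,0],"spin":0},{"dp":[1.7,0,0],"spin":0},{"dp":[1.7,0,0],"spin":0},{"dp":[1.7,0,0],"spin":0},{"dp":[1.7,0,0],"spin":0},{"dp":[1.7,0,0],"spin":0}]'
python3 w.py .5550 -.0158 .276
```

```text
time: 23.1
position: [0.5546, -0.0167, 0.2801]
eef_rot: [0.321, 1.551, -0.269]
wrist_force: [-5.1, 0.6, 11.4]
gripper_width: 0.0001
t 23.1 p [ 0.5546 -0.0167  0.2801] x [ 0.005  0.032 -0.999] F [-5.1  0.6 11.4] w 0.0001
delta tool mm [4.1 0.9 0. ]
```

```bash
python3 -m pendant '[{"dp":[1.6,0,0],"spin":0},{"dp":[1.7,0,0],"spin":0},{"dp":[1.7,0,0],"spin":0},{"dp":[1.7,0,0],"spin":0},{"dp":[1.7,0,0],"spin":0},{"dp":[1.7,0,0],"spin":0},{"dp":[1.7,0,0],"spin":0},{"dp":[1.7,0,0],"spin":0}]'
python3 w.py .5550 -.0158 .276; python3 look.py w18
```

```text
time: 23.9
position: [0.5545, -0.0173, 0.2767]
eef_rot: [0.324, 1.551, -0.267]
wrist_force: [-4.7, -0.4, 11.7]
gripper_width: -0.0001
t 23.9 p [ 0.5545 -0.0173  0.2767] x [ 0.006  0.036 -0.999] F [-4.7 -0.4 11.7] w -0.0001
delta tool mm [ 0.7  1.6 -0.1]
```

View pics/w18z.png

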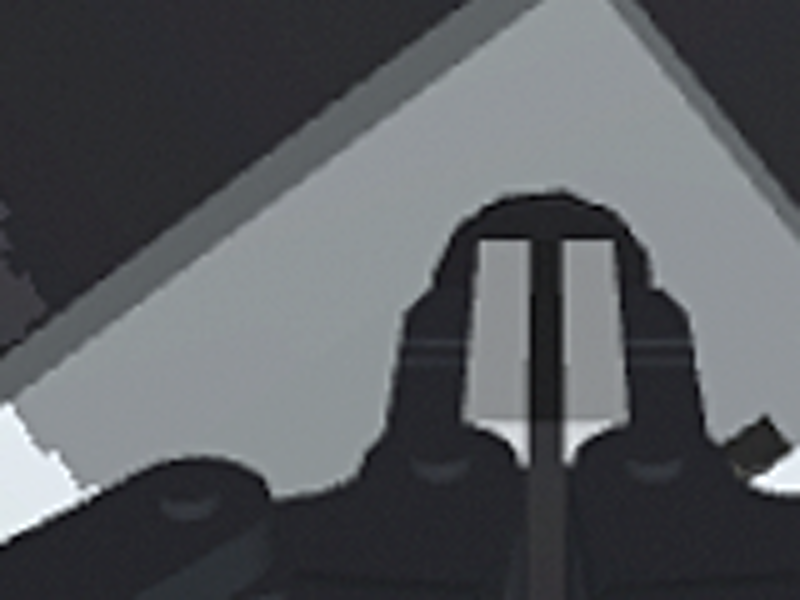

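```bash
python3 -m pendant '[{"dp":[1.7,0,0],"spin":0},{"dp":[1.7,0,0],"spin":0},{"dp":[1.7,0,0],"spin":0},{"dp":[1.7,0,0],"spin":0},{"dp":[1.7,0,0],"spin":0},{"dp":[1.7,0,0],"spin":0},{"dp":[1.7,0,0],"spin":0},{"dp":[1.7,0,0],"spin":0}]'
python3 w.py .5550 -.0158 .276
```

```text
time: 24.75
position: [0.5544, -0.0179, 0.2742]
eef_rot: [0.327, 1.551, -0.265]
wrist_force: [-6.8, 0.2, 16.2]
gripper_width: -0.0003
t 24.75 p [ 0.5544 -0.0179  0.2742] x [ 0.007  0.039 -0.999] F [-6.8  0.2 16.2] w -0.0003
delta tool mm [-1.8  2.2 -0.2]
```

```bash
python3 -m pendant '[{"dp":[1.9,0,0],"spin":0},{"dp":[1.9,0,0],"spin":0},{"dp":[1.9,0,0],"spin":0},{"dp":[1.9,0,0],"spin":0},{"dp":[1.9,0,0],"spin":0},{"dp":[1.9,0,0],"spin":0},{"dp":[1.9,0,0],"spin":0},{"dp":[1.9,0,0],"spin":0}]'
python3 w.py .5550 -.0158 .276
```

```text
time: 25.55
position: [0.5542, -0.0186, 0.274]
eef_rot: [0.332, 1.551, -0.261]
wrist_force: [-5.9, -0.4, 16.8]
gripper_width: -0.0
t 25.55 p [ 0.5542 -0.0186  0.274 ] x [ 0.008  0.044 -0.999] F [-5.9 -0.4 16.8] w -0.0
delta tool mm [-1.9  3.  -0.3]
```

```bash
python3 -m pendant '[{"dp":[-1,0,0],"spin":0},{"dp":[-2,0,0],"spin":0},{"dp":[-4,0,0],"spin":0},{"dp":[-6,0,0],"spin":0},{"dp":[-8,0,0],"spin":0},{"dp":[-8,0,-8],"spin":0},{"dp":[-6,0,-12],"spin":0},{"dp":[-2,0,-6],"spin":0}]'
python3 w.py .5550 -.0158 .276; python3 look.py w19; python3 - <<'E'
from h import *
im=snap('scene','s19.png');c=im[160:250,250:370];cv2.imwrite('pics/s19z.png',cv2.resize(c,(800,600),interpolation=cv2.INTER_CUBIC)[:,:,::-1])
E
```

```text
time: 26.35
position: [0.5285, -0.0108, 0.315]
eef_rot: [0.332, 1.549, -0.262]
wrist_force: [0.9, 0.1, 0.1]
gripper_width: -0.0005
t 26.35 p [ 0.5285 -0.0108  0.315 ] x [ 0.01   0.044 -0.999] F [0.9 0.1 0.1] w -0.0005
delta tool mm [39.   3.4 26.7]
```

View pics/w19.png

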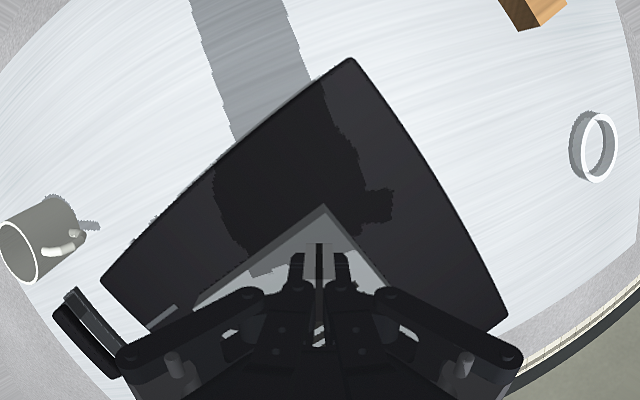

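View pics/w19z.png

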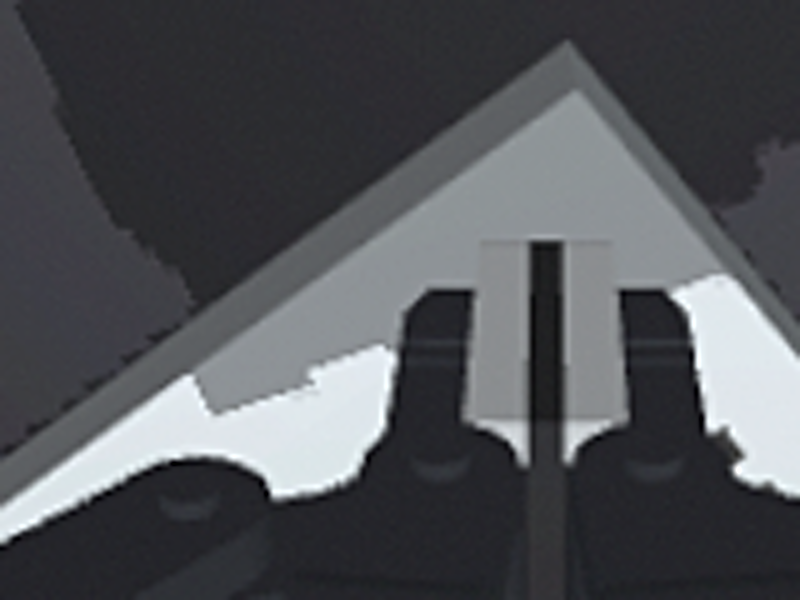

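That moved the wrong way and hid the rivet. I'll move along +z so it comes into view.

```bash
python3 -m pendant '[{"dp":[0,0,6],"spin":0},{"dp":[0,0,9],"spin":0},{"dp":[0,0,9],"spin":0},{"dp":[0,0,9],"spin":0},{"dp":[0,0,9],"spin":0},{"dp":[0,0,6],"spin":0},{"dp":[0,0,3],"spin":0},{"dp":[0,0,0],"spin":0}]'
python3 w.py .5550 -.0158 .276; python3 look.py w20 240 400 130 250;  python3 - <<'E'
from h import *
im=snap('scene','s20.png');c=im[160:250,250:370];cv2.imwrite('pics/s20z.png',cv2.resize(c,(800,600),interpolation=cv2.INTER_CUBIC)[:,:,::-1])
E
```

```text
time: 27.25
position: [0.5815, -0.0322, 0.3131]
eef_rot: [0.332, 1.549, -0.263]
wrist_force: [0.4, -0.4, -0.2]
gripper_width: 0.0001
t 27.25 p [ 0.5815 -0.0322  0.3131] x [ 0.009  0.043 -0.999] F [ 0.4 -0.4 -0.2] w 0.0001
delta tool mm [ 37.5   3.8 -30.5]
```

View pics/w20z.png

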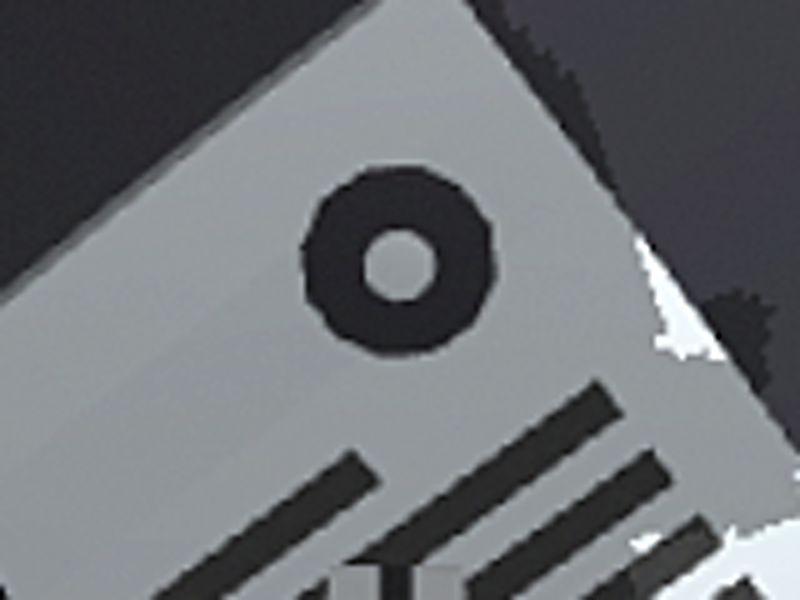

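View pics/s20z.png

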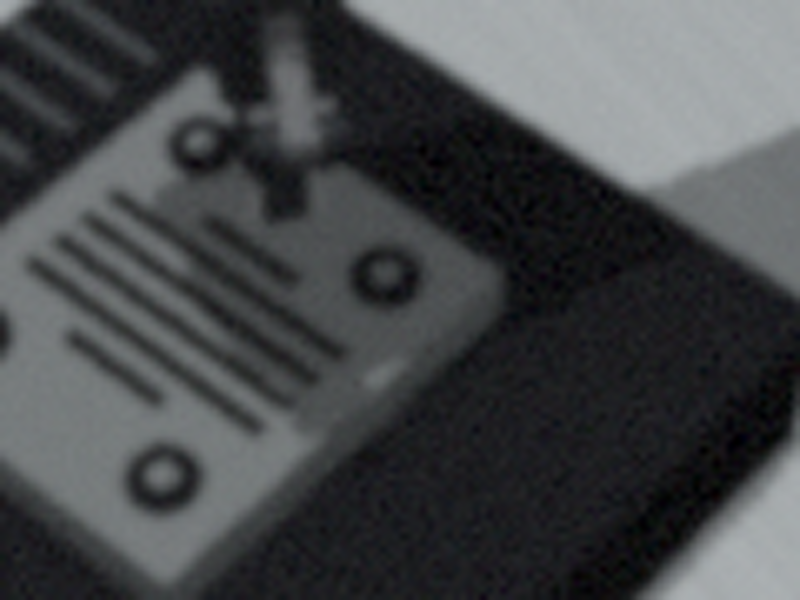

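```bash
python3 -m pendant '[{"dp":[-5,0,0],"spin":0},{"dp":[-10,0,0],"spin":0},{"dp":[-10,0,0],"spin":0},{"dp":[-10,0,0],"spin":0},{"dp":[-5,0,0],"spin":0},{"dp":[0,0,0],"spin":0},{"dp":[0,0,0],"spin":0},{"dp":[0,0,0],"spin":0}]'
python3 - <<'E'
from h import *
snap('top','t21.png'); print(arm.close_job())
E
```

```text
time: 28.15
position: [0.58, -0.0332, 0.3586]
eef_rot: [0.332, 1.547, -0.261]
wrist_force: [-0.2, 0.3, -0.7]
gripper_width: 0.0002
the job is handed in; nothing more can be done
None
```

The rivet is in the empty hole with its flange on the cover and its pin pressed down, and I handed the job in after about 28 s.

- **Inserting:** I gripped the rivet by its pin and lined it up with the hole using the wrist camera. It went in without resistance until the flange met the cover; pressing on reached about 6.5 N. After letting go, the wrist picture showed the flange flat with the pin still up.
- **Locking:** With the fingers closed, I pushed the pin about 10 mm at around 12 N. It then stopped moving at about 17 N, which I took as the hard stop. The last pictures show the rivet looking like the three set ones, with the pin about flush.
- **Final state:** The arm is lifted clear with the wrist force near zero. It touched nothing but the rivet; I saved a last overhead picture but did not view it.

**What didn't agree or stays uncertain:**
- While gripping the 9 mm pin, the gripper reported an opening of only about 4 mm. The rivet held firmly and did not shift.
- Some moves drifted a few millimetres sideways, and the tool tilted up to about 2.5° while pressing. I corrected the drift before inserting.
- I judged that the pin is flush from the stall and the picture; there was no direct measurement.

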